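# Let two tins down from the pantry tin dispenser

### The arm

A 6-joint arm with a two-finger parallel gripper is mounted at the origin on the work surface. World frame = base frame: x ahead of the robot, y to its left, z up, the work surface at z = 0. Lengths are in m, angles in degrees, forces in N, time in s.
With the tool pointing down it reaches from about 0.3 to 0.75 m from the base axis. Payload 8.5 kg.
Tool frame: the origin (TCP) lies midway between the tips of the shut fingers; the grasp point (between the pads) lies 19 mm behind it (env.grip_depth is the distance from the TCP to the grasp point, in m); x points along the fingers, y is the direction in which the jaws open and shut, and the axes are right-handed (so a half turn about x gives the same grasp; the last joint's range is limited). The gripper opens to 85 mm and grips with 20 to 120 N. Pads are 22 mm wide; open, the fingers measure 114 mm over their backs; the gripper's body (76 mm by 85 mm) begins 54 mm behind the grasp point. The pads swing forward as they close: fully open they stand 13 mm farther back than shut.
Start: joints at [-84.299, 21.807, 74.336, -0, 83.858, -12.336], TCP at [0.17, -0.523, 0.231] pointing down, gripper open.
Joint ranges: [-178.18, 178.18], [-50.72, 133.34], [12.68, 142.11], [-81.47, 261.47], [9.98, 163.14], [-165.26, 165.26]. Speed limits (degrees/s): [136.94, 136.94, 180, 180, 180, 180].

### API

Orientations are given as a 3x3 rotation matrix whose columns are the frame's x, y, z axes.
In Python, from rig import env gives the robot as it stands.
- The arm moves only by the tool play_rows, never from a script. Its arguments are lists of equal length, an entry for each row: "travel": the shift along the world's x, y, z in cm, a list of three; "rotation": the turn, a rotation vector about the world's x, y, z in rad, a list of three; "claw": the finger opening in cm, from 0 to 8.54. A call has 1 to 12 rows; each row shifts and turns the pose as measured when the row begins; what a row does not reach is not made up. A row lasts 1/12 s, in which the tool goes at most 41.7 mm and 7.16 degrees, less where a joint would pass 70% of its speed; a pose out of reach is approached as far as the arm can. A call is refused whole if a number of a shift passes 4.17 or a number of a turn 0.125, either way. A call with a gripper value outside its range is refused whole. The fingers move at their own pace and stop on an object; "squeeze" is the grip in N (left out, the last holds). Time passes only in rows, so rows that do not move let the fingers close. It gives the time, the measured TCP pose, the force and the opening at its end, in the units of the state.
- env.observe(): the state, without advancing time (a new reading comes with each control period).
- env.get_image(name): name is "side" or "top" or "wrist"; returns the picture (400x640x3 uint8, red, green, blue); there is no depth.
- env.camera_info(name): a dict with "vertical_fov" (degrees; the focal length in pixels is half the picture's height over the tangent of half this angle, whatever the lens; pixels are square), "cx", "cy" (the principal point, pixels), "D" ([k1, k2, p1, p2, k3] as OpenCV has them; the pictures are not rectified), "eye" and "rotation" of the camera in the world. Camera axes: x right, y down, z forward; pixel columns grow to the right and rows downward; lengths in m; the calibration is good to about 2 mm. A picture is of the moment at which its call begins: read the wrist's pose just before it. camera_info takes no time and is no camera call; for the wrist camera it gives the pose at the moment of the call.
- env.close_job(): hands the job in, once; it reports no verdict.
The state is a dict: "time_s": time; "q": joint angles; "qvel": joint speeds; "joint_efforts": joint torques, N m; "position": TCP position; "tool_rot": TCP orientation; "ft_force": force on the tool from outside, world axes, zero at the start; "wrist_torque": the same for the moment, N m; "grip_width": finger opening in m.
Only numpy, scipy, OpenCV 4.12 (cv2) and the standard library are available. Lean on these libraries where they do the work, as an engineer would, in place of code of your own. Each camera call takes 0.05 s, during which the arm holds its last target.

### The job

Let two tins of tomatoes (red labels) down for cooking: press the blue paddle of the dispenser that holds the red tins right down until the front tin has rolled out into its tray, let the paddle spring right back up so that the gate shuts and the next tin moves forward, then press it and let it up once more. Finish with exactly two red tins lying in the tray and the third still behind the shut gate. Work only by pressing the paddle: do not touch, pick up or push any tin, and leave the dispenser with the yellow tins and everything else on the shelf alone.

Things in the scene. Friction and masses are not known exactly. Their poses are not given: they have to be found in the camera images.
- tomato_rack: fixed white gravity dispenser holding the red tomato tins, 310 x 80 x 138 mm high; twin of the other, left or right. Origin: shelf level, centre line; +x to its high rear, z up. Ramp (33 mm high at x=0) falls 10 deg to -x; lane sides 32 mm high. Front tin waits at x=-5 mm. Rocker pivot, along y in two cheeks, x=-31 z=124; gate on its front arm, paddle on its rear one
- tomato_tray (a point): middle of the floor of the tomato dispenser's open pick-up tray, at x = -100 mm in the rack's frame. The tray has 18 mm sides and runs from the gate to the front lip at x = -158; the first released tin comes to rest with its centre at about x = -131, the second at about x = -79 mm
- tomato_lever (a joint): rocker of the tomato dispenser, rad: 0 paddle up, gate shut (sprung); 0.78 paddle at bottom stop, gate fully up. Pressing takes 5 N, 7 N at the bottom. At about 0.65 the gate frees the front tin (1 s to roll into the tray) while a bar drops behind it and holds the next. Let up, it springs back to 0 and the next tin rolls to the gate in about 1 s
- tomato_paddle (a point): centre of the top face of the tomato dispenser's blue ribbed paddle; moves with it. Face 44 mm long (rack x), 58 mm wide (y), 5 mm thick. Paddle up: x = 19, y = 0, z = 158 mm in the rack's frame, face rising to the rear by 22 degrees; at the bottom stop: x = 28, z = 114 mm, face falling to the rear by 22 degrees
- corn_rack: fixed white gravity dispenser holding the yellow corn tins, 310 x 80 x 138 mm high; twin of the other, left or right. Origin: shelf level, centre line; +x to its high rear, z up. Ramp (33 mm high at x=0) falls 10 deg to -x; lane sides 32 mm high. Front tin waits at x=-5 mm. Rocker pivot, along y in two cheeks, x=-31 z=124; gate on its front arm, paddle on its rear one
- corn_tray (a point): middle of the floor of the corn dispenser's open pick-up tray, at x = -100 mm in the rack's frame. The tray has 18 mm sides and runs from the gate to the front lip at x = -158; the first released tin comes to rest with its centre at about x = -131, the second at about x = -79 mm
- corn_lever (a joint): rocker of the corn dispenser, rad: 0 paddle up, gate shut (sprung); 0.78 paddle at bottom stop, gate fully up. Pressing takes 5 N, 7 N at the bottom. At about 0.65 the gate frees the front tin (1 s to roll into the tray) while a bar drops behind it and holds the next. Let up, it springs back to 0 and the next tin rolls to the gate in about 1 s
- corn_paddle (a point): centre of the top face of the corn dispenser's blue ribbed paddle; moves with it. Face 44 mm long (rack x), 58 mm wide (y), 5 mm thick. Paddle up: x = 19, y = 0, z = 158 mm in the rack's frame, face rising to the rear by 22 degrees; at the bottom stop: x = 28, z = 114 mm, face falling to the rear by 22 degrees
- tomato_1: red-labelled small tomato tin, 53 mm diameter, 68 mm long, about 170 g, lying across the lane of its rack, the front one, at the gate; origin at its centre, y along its axis
- tomato_2: red-labelled small tomato tin, 53 mm diameter, 68 mm long, about 170 g, lying across the lane of its rack, the second; origin at its centre, y along its axis
- tomato_3: red-labelled small tomato tin, 53 mm diameter, 68 mm long, about 170 g, lying across the lane of its rack, the third, rearmost; origin at its centre, y along its axis
- corn_1: yellow-labelled small corn tin, 53 mm diameter, 68 mm long, about 170 g, lying across the lane of its rack, the front one, at the gate; origin at its centre, y along its axis
- corn_2: yellow-labelled small corn tin, 53 mm diameter, 68 mm long, about 170 g, lying across the lane of its rack, the second; origin at its centre, y along its axis
- corn_3: yellow-labelled small corn tin, 53 mm diameter, 68 mm long, about 170 g, lying across the lane of its rack, the third, rearmost; origin at its centre, y along its axis
- jar: glass cookie jar with aluminium twist cap, 110 mm diameter, 140 mm high, loose; origin at the centre of its underside
- scraper: yellow silicone scraper with wooden handle, 225 mm long, 12 mm high, lying loose; origin under its middle, x towards the blade
- dustpan: aluminium dustpan, 210 mm wide pan with black handle, 310 mm long, 50 mm high, loose; origin on the shelf in the pan, x towards its open edge
- coaster: round blue ceramic coaster, 100 mm diameter, 8 mm thick, loose; origin at the centre of its underside
- spray: amber pump bottle, 60 mm diameter, 148 mm high, loose; origin at the centre of its underside
Mind the look-alikes: they are no part of the job. What is shaped like the tomato_1 but purple is not meant. Leave any black look-alike of the tomato_2 alone.

How it is judged (in metres and radians):
On the way, in this order (a step that is already met when the one before it is completed fails the run):
1. one red tin lies in the tray, the other two are still behind the gate, and the paddle is back up with the gate shut (x of tomato_1 in the frame of tomato_rack between -0.16 and -0.055 m and x of each of tomato_2, tomato_3 in the frame of tomato_rack above -0.03 m and value of joint tomato_lever below 0.05 rad), for 0.2 s.
2. a second red tin lies in the tray, the third is still behind the gate, and the paddle is back up with the gate shut (x of tomato_1 in the frame of tomato_rack between -0.16 and -0.055 m and x of tomato_2 in the frame of tomato_rack between -0.16 and -0.055 m and x of tomato_3 in the frame of tomato_rack above -0.03 m and value of joint tomato_lever below 0.05 rad), for 0.2 s.
At the end, for the whole second after the job is handed in: The first two red tins lie at rest in their tray (centres 55 to 160 mm before the rack's origin), the third is behind the gate, its paddle is up (below 0.05 rad), yellow tins and paddle are as they were, and nothing else on the shelf has moved 20 mm (all of step 2 and linear speed of each of tomato_1, tomato_2, tomato_3 below 0.02 m/s and value of joint corn_lever below 0.05 rad and distance of each of corn_1, corn_2, corn_3, jar, scraper, dustpan, coaster, spray from where it was at the start of the episode below 0.02 m and z of each of tomato_1, tomato_2 in the frame of tomato_rack below 0.07 m); the robot touches nothing.
It fails at once if the paddle of the yellow-tin dispenser was pressed (value of joint corn_lever above 0.08 rad).
It fails at once if the gripper touched a tin (contact force between the fingers and tomato_1 above 1 N or contact force between the fingers and tomato_2 above 1 N or contact force between the fingers and tomato_3 above 1 N or contact force between the fingers and corn_1 above 1 N or contact force between the fingers and corn_2 above 1 N or contact force between the fingers and corn_3 above 1 N).
It fails at once if a tin was lifted out of its rack (z of any of tomato_1, tomato_2, tomato_3 in the frame of tomato_rack above 0.11 m or z of any of corn_1, corn_2, corn_3 in the frame of corn_rack above 0.11 m).
It fails at once if a bystander was moved or knocked over (distance of any of jar, scraper, dustpan, coaster, spray from where it was at the start of the episode above 0.03 m or angle between any of jar, spray's own z axis and vertical above 0.3 rad).
It also fails if it takes over 48 s, if anything falls off the work surface, if the arm or the gripper's body presses on something with over 40 N, if the wrist force passes 120 N, or if a joint passes its speed limit or range.

## Working session

There is one attempt and no reset: what is moved stays moved. The work goes in short steps, Python scripts to look and compute and a tool call to move; the robot and the scene stay as the last step left them, time stands still between calls to the robot, and variables do not carry over. Pictures are saved under pics/ and viewed, and the job is handed in when it is done.

Besides the shell and the picture viewer there is one more tool, called after "Call:" in YAML: its name, and indented under it one key for each argument. play_rows: Moves the arm, as the interface text tells. Its arguments: {"type":"object","properties":{"travel":{"type":"array","items":{"type":"array","items":{"type":"number"}}},"rotation":{"type":"array","items":{"type":"array","items":{"type":"number"}}},"claw":{"type":"array","items":{"type":"number"}},"squeeze":{"type":"number"}},"required":["travel","rotation","claw"]}

```bash
ls; mkdir -p pics; python3 - <<'E'
from rig import env
import cv2
o=env.observe();print(o)
for n in["side","top","wrist"]:
    c=env.camera_info(n);print(n,c)
    cv2.imwrite(f"pics/{n}0.png",env.get_image(n)[:,:,::-1])
E
```

```text
pics
{'time_s': 0.0, 'q': array([-8.43007867e+01,  2.18431945e+01,  7.43863685e+01,  8.18097649e-04,
        8.38572501e+01, -1.23366370e+01]), 'qvel': array([ 0.00635322,  0.01646734,  0.05388769,  0.02357251, -0.00278836,
        0.05911351]), 'joint_efforts': array([-2.49816490e-03, -4.48465383e+01, -2.31283414e+01, -3.84701607e-04,
        4.73506283e-03,  3.10315170e-05]), 'position': array([ 0.17025012, -0.52267595,  0.23068161]), 'tool_rot': array([[-1.36339604e-04,  3.09610452e-01, -9.50863476e-01],
       [ 1.50909363e-03, -9.50862338e-01, -3.09610298e-01],
       [-9.99998852e-01, -1.47715416e-03, -3.37590967e-04]]), 'ft_force': array([ 0.54306493,  0.03134548, -0.84628734]), 'wrist_torque': array([-0.00458217,  0.0010342 ,  0.03018657]), 'grip_width': 0.08538818994766137}
side {'vertical_fov': 45.75133557115826, 'cx': 319.4538700108391, 'cy': 199.45917953321248, 'D': array([-0.07688713,  0.        ,  0.        ,  0.        ,  0.        ]), 'eye': array([0.3895507 , 1.3045673 , 1.24952522]), 'rotation': array([[-0.9934289 , -0.07044534,  0.09020242],
       [-0.11433873,  0.64575693, -0.75493353],
       [-0.00506729, -0.76028642, -0.64956823]])}
top {'vertical_fov': 46.52033212944172, 'cx': 314.06185150524846, 'cy': 205.35329149616044, 'D': array([0.0061506, 0.       , 0.       , 0.       , 0.       ]), 'eye': array([0.42930654, 0.02236143, 1.47788129]), 'rotation': array([[ 0.02767397, -0.99675907,  0.07553484],
       [-0.9995897 , -0.02703562,  0.00946073],
       [-0.00738794, -0.07576566, -0.99709828]])}
wrist {'vertical_fov': 69.11545672048916, 'cx': 321.04018551545005, 'cy': 200.31300369284267, 'D': array([-0.02742308,  0.        ,  0.        ,  0.        ,  0.        ]), 'eye': array([ 0.24130196, -0.49818253,  0.37284888]), 'rotation': array([[ 0.31073237, -0.90858778, -0.27913014],
       [-0.95049687, -0.29735355, -0.09020286],
       [-0.00104312,  0.29334127, -0.95600722]])}
```

View pics/top0.png

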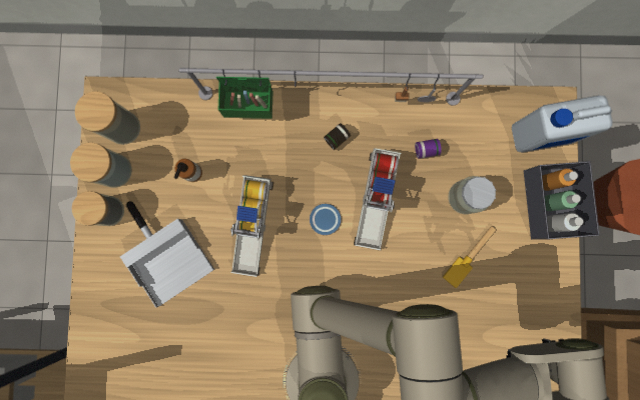

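View pics/side0.png

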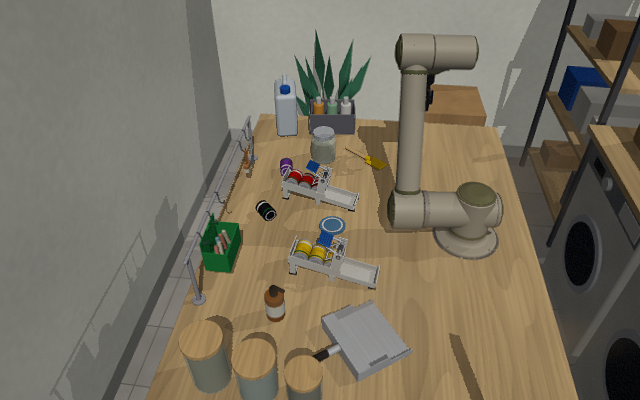

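View pics/wrist0.png

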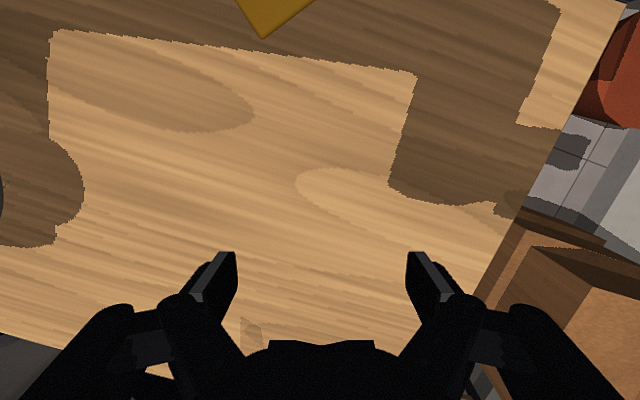

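The top view shows the red rack around (378,198), with its tray toward the robot (367,228) and its paddle near (384,186). The yellow rack is around (252,225). I'll enlarge it next.

```bash
python3 - <<'E'
import cv2
a=cv2.imread("pics/top0.png")[140:255,340:420];cv2.imwrite("pics/top0c.png",cv2.resize(a,None,fx=5,fy=5,interpolation=cv2.INTER_CUBIC))
a=cv2.imread("pics/side0.png")[145:225,260:370];cv2.imwrite("pics/side0c.png",cv2.resize(a,None,fx=7,fy=7,interpolation=cv2.INTER_CUBIC))
E
```

```text
(no output)
```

View pics/top0c.png

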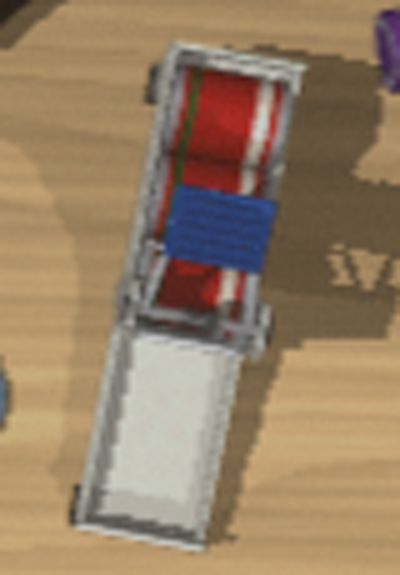

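View pics/side0c.png

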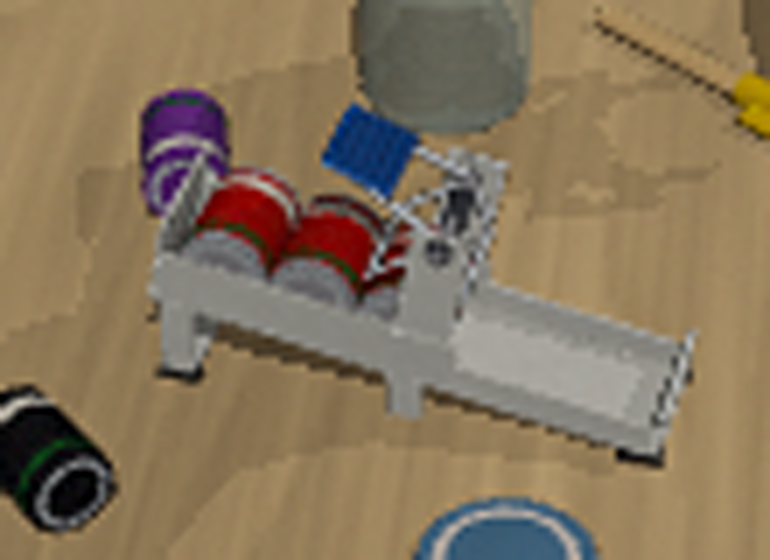

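```bash
cat > h.py <<'E'
import numpy as np,cv2
from rig import env
from scipy.optimize import least_squares
def proj(n,P,c=None):
    c=c or env.camera_info(n);f=200/np.tan(np.radians(c["vertical_fov"])/2)
    R=c["rotation"].T;K=np.array([[f,0,c["cx"]],[0,f,c["cy"]],[0,0,1]])
    return cv2.projectPoints(np.float64(P).reshape(-1,1,3),cv2.Rodrigues(R)[0],-R@c["eye"],K,c["D"])[0][:,0]
def rack2w(p,P):
    c,s=np.cos(p[2]),np.sin(p[2]);P=np.atleast_2d(P)
    return np.c_[p[0]+c*P[:,0]-s*P[:,1],p[1]+s*P[:,0]+c*P[:,1],P[:,2]]
E
python3 - <<'E'
from h import *
a=np.radians(22);dx,dz=.022*np.cos(a),.022*np.sin(a)
PC=np.array([[.019+dx,.029,.158+dz],[.019+dx,-.029,.158+dz],[.019-dx,-.029,.158-dz],[.019-dx,.029,.158-dz]])
top=(np.array([[172,183],[278,200],[258,272],[163,255]])+.5)/5-.5+[340,140]
side=(np.array([[322,155],[355,103],[418,140],[388,200]])+.5)/7-.5+[260,145]
def r(p):
    P=rack2w(p,PC);return np.r_[(proj("top",P)-top).ravel(),(proj("side",P)-side).ravel()]
s=least_squares(r,[.5,-.1,0]);print(s.x,np.degrees(s.x[2]));print(s.fun.reshape(-1,2).round(1))
# predicted tray corner & back in crop coords
T=rack2w(s.x,[[-.158,.04,.02],[-.158,-.04,.02],[.152,.04,.1],[.152,-.04,.1]])
print((proj("top",T)-[340,140])*5,(proj("side",T)-[260,145])*7)
print(rack2w(s.x,[[.019,0,.158],[.028,0,.114]]))
E
```

```text
[ 0.57299493 -0.1572856  -0.16025672] -9.182033413541502
[[ 0.7 -0.1]
 [-0.3  0.3]
 [ 0.2  0.5]
 [-0.7  0.2]
 [-0.6  0.8]
 [-1.  -0.3]
 [ 0.1 -0.5]
 [ 0.3 -0.4]]
[[ 71.40124639 518.15312168]
 [197.73371866 542.23412831]
 [175.28421984   9.31866755]
 [306.95227024  33.7181632 ]] [[652.63748647 435.14428326]
 [682.99872189 346.72490452]
 [121.02192369 231.98465254]
 [167.32342697 150.35878102]]
[[ 0.59175147 -0.16031746  0.158     ]
 [ 0.60063615 -0.1617536   0.114     ]]
```

Both views agree on the paddle fit to about 1 px, with yaw −9.2° and the paddle at (0.592, −0.160, 0.158). I'll move above it with the fingers shut and the jaw axis along the rack's y.

Call:
play_rows:
  travel:
    - [0,0,1]
    - [2.5,2.1,1]
    - [2.5,2.1,0]
    - [2.5,2.1,0]
    - [2.5,2.1,0]
    - [2.5,2.1,0]
    - [2.5,2.1,0]
    - [2.5,2.1,0]
    - [2.5,2.1,0]
    - [2.5,2.1,0]
    - [2.5,2.1,0]
    - [2.5,2.1,0]
  rotation:
    - [0,0,0]
    - [0,0,-0.08]
    - [0,0,-0.08]
    - [0,0,-0.08]
    - [0,0,-0.08]
    - [0,0,-0.08]
    - [0,0,-0.08]
    - [0,0,0]
    - [0,0,0]
    - [0,0,0]
    - [0,0,0]
    - [0,0,0]
  claw: [0,0,0,0,0,0,0,0,0,0,0,0]

```text
time_s: 1.15
position: [0.4505, -0.2825, 0.2482]
tool_rot: [[-0.0, -0.2, -0.98], [0.007, -0.98, 0.2], [-1.0, -0.007, 0.002]]
ft_force: [0.2, -0.4, 0.3]
grip_width: 0.0002
```

Call:
play_rows:
  travel:
    - [2.4,2.0,0]
    - [2.4,2.0,0]
    - [2.4,2.0,0]
    - [2.4,2.0,0]
    - [2.4,2.0,0]
    - [1.5,1.2,0]
    - [0.5,0.4,0]
    - [0,0,0]
    - [0,0,0]
  rotation:
    - [0,0,0.02]
    - [0,0,0.02]
    - [0,0,0]
    - [0,0,0]
    - [0,0,0]
    - [0,0,0]
    - [0,0,0]
    - [0,0,0]
    - [0,0,0]
  claw: [0,0,0,0,0,0,0,0,0]

```text
time_s: 1.9
position: [0.5992, -0.1538, 0.2449]
tool_rot: [[-0.005, -0.151, -0.989], [0.01, -0.989, 0.15], [-1.0, -0.009, 0.007]]
ft_force: [0.1, 0.3, 0.4]
grip_width: 0.0003
```

```bash
python3 - <<'E'
from h import *
o=env.observe();print(o["position"],o["tool_rot"].round(3),o["ft_force"])
for n in["side","wrist"]:
    cv2.imwrite(f"pics/{n}1.png",env.get_image(n)[:,:,::-1])
a=cv2.imread("pics/side1.png")[125:225,260:370];cv2.imwrite("pics/side1c.png",cv2.resize(a,None,fx=6,fy=6,interpolation=cv2.INTER_CUBIC))
E
```

```text
[ 0.59923895 -0.15384076  0.24492652] [[-0.005 -0.151 -0.989]
 [ 0.01  -0.989  0.15 ]
 [-1.    -0.009  0.007]] [0.12123305 0.3321746  0.39986593]
```

View pics/side1c.png

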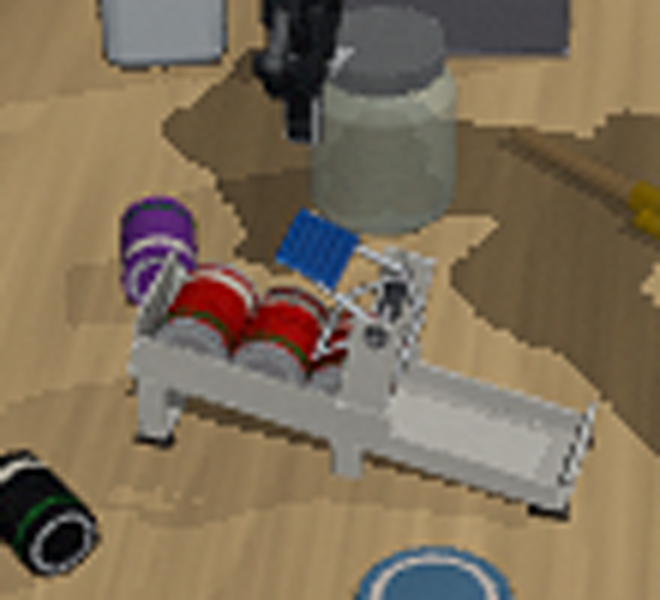

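View pics/wrist1.png

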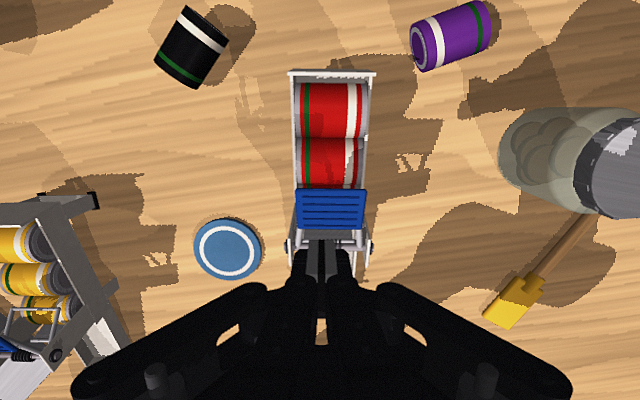

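```bash
python3 - <<'E'
from h import *
p=[.573,-.1573,-.16026]
a=np.radians(22);dx,dz=.022*np.cos(a),.022*np.sin(a)
PC=np.array([[.019+dx,.029,.158+dz],[.019+dx,-.029,.158+dz],[.019-dx,-.029,.158-dz],[.019-dx,.029,.158-dz]])
print(proj("wrist",rack2w(p,PC)).round(1), proj("wrist",rack2w(p,[[.152,.04,.138],[.152,-.04,.138],[.026,0,.16]])).round(1))
w=cv2.imread("pics/wrist1.png")
hsv=cv2.cvtColor(w,cv2.COLOR_BGR2HSV);m=cv2.inRange(hsv,(105,150,60),(125,255,255));m[:,:270]=0
ys,xs=np.where(m[:250,270:400]);print(xs.min()+270,xs.max()+270,ys.min(),ys.max())
E
```

```text
[[295.8 190.1]
 [369.4 190.9]
 [363.9 230.3]
 [298.3 229.6]] [[282.6  39.5]
 [386.4  40.5]
 [332.  204.2]]
295 366 189 229
```

The wrist view matches the prediction to about 2 px, with the paddle centre near (330,209). Next I correct y and descend to just above the paddle.

Call:
play_rows:
  travel:
    - [0,-0.6,-1.5]
    - [0,0,-1.5]
    - [0,0,-1.5]
    - [0,0,-0.8]
    - [0,0,0]
  rotation:
    - [0,0,0]
    - [0,0,0]
    - [0,0,0]
    - [0,0,0]
    - [0,0,0]
  claw: [0,0,0,0,0]

```text
time_s: 2.42
position: [0.5954, -0.166, 0.1927]
tool_rot: [[-0.002, -0.159, -0.987], [0.008, -0.987, 0.159], [-1.0, -0.007, 0.003]]
ft_force: [0.0, -0.9, 0.4]
grip_width: 0.0001
```

Call:
play_rows:
  travel:
    - [0.3,0.45,-0.8]
    - [0,0,-0.8]
    - [0,0,-0.8]
    - [0,0,-0.8]
    - [0,0,-0.5]
  rotation:
    - [0,0,0]
    - [0,0,0]
    - [0,0,0]
    - [0,0,0]
    - [0,0,0]
  claw: [0,0,0,0,0]

```text
time_s: 2.83
position: [0.5996, -0.163, 0.1566]
tool_rot: [[0.005, -0.161, -0.987], [0.004, -0.987, 0.161], [-1.0, -0.005, -0.005]]
ft_force: [2.5, -0.2, 4.3]
grip_width: 0.0001
```

Call:
play_rows:
  travel:
    - [0,0.1,-0.8]
    - [0,0,-0.8]
    - [0,0,-0.8]
    - [0,0,-0.5]
    - [0,0,-0.3]
  rotation:
    - [0,0,0]
    - [0,0,0]
    - [0,0,0]
    - [0,0,0]
    - [0,0,0]
  claw: [0,0,0,0,0]

```text
time_s: 3.25
position: [0.6045, -0.1632, 0.1268]
tool_rot: [[0.022, -0.16, -0.987], [-0.002, -0.987, 0.16], [-1.0, -0.001, -0.022]]
ft_force: [-3.2, 0.6, 6.0]
grip_width: -0.0
```

Call:
play_rows:
  travel:
    - [-0.2,0,-0.4]
    - [0,0,-0.4]
    - [0,0,-0.4]
    - [0,0,-0.3]
  rotation:
    - [0,0,0]
    - [0,0,0]
    - [0,0,0]
    - [0,0,0]
  claw: [0,0,0,0]

```text
time_s: 3.58
position: [0.6049, -0.1634, 0.1149]
tool_rot: [[0.031, -0.159, -0.987], [-0.006, -0.987, 0.159], [-1.0, 0.001, -0.031]]
ft_force: [-9.1, 2.8, 27.9]
grip_width: -0.0002
```

```bash
python3 - <<'E'
from h import *
for n in["side","wrist"]:
    cv2.imwrite(f"pics/{n}2.png",env.get_image(n)[:,:,::-1])
a=cv2.imread("pics/side2.png")[125:225,260:370];cv2.imwrite("pics/side2c.png",cv2.resize(a,None,fx=6,fy=6,interpolation=cv2.INTER_CUBIC))
E
```

```text
(no output)
```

View pics/side2c.png

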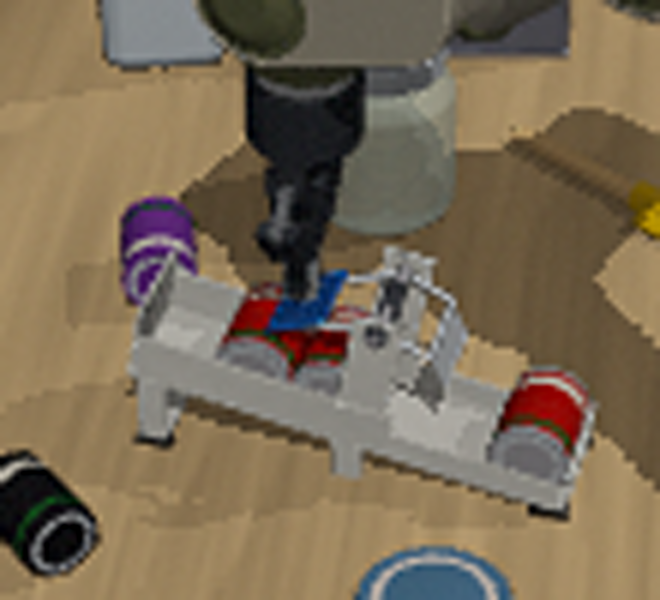

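The paddle is at its stop (28 N) and the first tin lies at the tray lip, around crop (545,420). Tins 2 and 3 are held back. Now I release.

Call:
play_rows:
  travel:
    - [0,0,0.2]
    - [0,0,0]
    - [0,0,0]
    - [0,0,0]
    - [-0.1,0,1.2]
    - [-0.1,0,1.5]
    - [-0.1,0,1.5]
    - [0,0,1.5]
    - [0,0,1]
    - [0,0,0.5]
    - [0,0,0]
    - [0,0,0]
  rotation:
    - [0,0,0]
    - [0,0,0]
    - [0,0,0]
    - [0,0,0]
    - [0,0,0]
    - [0,0,0]
    - [0,0,0]
    - [0,0,0]
    - [0,0,0]
    - [0,0,0]
    - [0,0,0]
    - [0,0,0]
  claw: [0,0,0,0,0,0,0,0,0,0,0,0]

```text
time_s: 4.68
position: [0.6006, -0.1623, 0.1921]
tool_rot: [[0.03, -0.157, -0.987], [-0.007, -0.988, 0.157], [-1.0, 0.002, -0.03]]
ft_force: [-0.1, -0.5, -0.3]
grip_width: 0.0001
```

Call:
play_rows:
  travel:
    - [-0.3,0,0]
    - [0,0,0]
    - [0,0,0]
    - [0,0,0]
    - [0,0,0]
    - [0,0,0]
    - [0,0,0]
    - [0,0,0]
    - [0,0,0]
    - [0,0,0]
    - [0,0,0]
    - [0,0,0]
  rotation:
    - [0,0,0]
    - [0,0,0]
    - [0,0,0]
    - [0,0,0]
    - [0,0,0]
    - [0,0,0]
    - [0,0,0]
    - [0,0,0]
    - [0,0,0]
    - [0,0,0]
    - [0,0,0]
    - [0,0,0]
  claw: [0,0,0,0,0,0,0,0,0,0,0,0]

```text
time_s: 5.68
position: [0.5964, -0.1619, 0.1883]
tool_rot: [[0.024, -0.157, -0.987], [-0.004, -0.988, 0.157], [-1.0, 0.0, -0.024]]
ft_force: [-0.4, 0.4, 1.2]
grip_width: -0.0
```

```bash
python3 - <<'E'
from h import *
for n in["side"]:
    cv2.imwrite(f"pics/{n}3.png",env.get_image(n)[:,:,::-1])
a=cv2.imread("pics/side3.png")[125:225,260:370];cv2.imwrite("pics/side3c.png",cv2.resize(a,None,fx=6,fy=6,interpolation=cv2.INTER_CUBIC))
E
```

```text
(no output)
```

View pics/side3c.png

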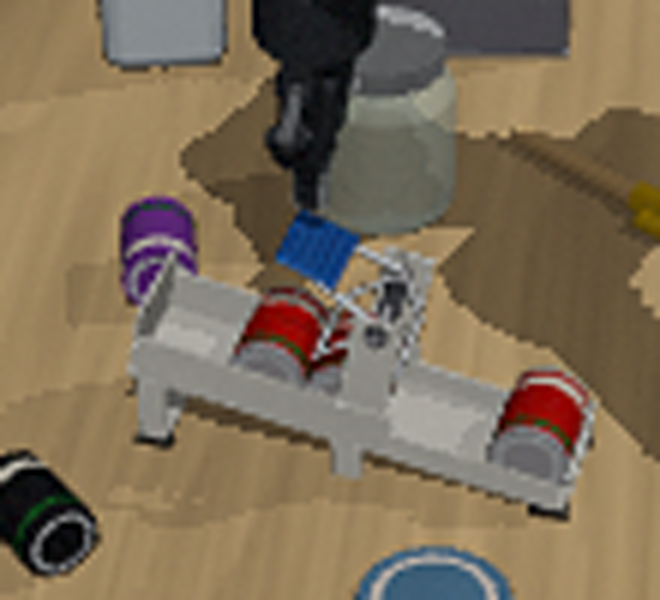

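The paddle is back up at the same pixels as at the start (crop 318,248). One tin is in the tray and the next has moved to the gate. Second press.

Call:
play_rows:
  travel:
    - [0,0,-0.8]
    - [0,0,-0.8]
    - [0,0,-0.8]
    - [0,0,-0.8]
    - [0,0,-0.8]
    - [0,0,-0.8]
    - [0,0,-0.8]
    - [-0.1,0,-0.8]
    - [-0.1,0,-0.5]
    - [-0.1,0,-0.3]
  rotation:
    - [0,0.024,0]
    - [0,0,0]
    - [0,0,0]
    - [0,0,0]
    - [0,0,0]
    - [0,0,0]
    - [0,0,0]
    - [0,0,0]
    - [0,0,0]
    - [0,0,0]
  claw: [0,0,0,0,0,0,0,0,0,0]

```text
time_s: 6.57
position: [0.6014, -0.1633, 0.1162]
tool_rot: [[0.024, -0.157, -0.987], [-0.012, -0.988, 0.157], [-1.0, 0.008, -0.026]]
ft_force: [-3.7, 4.6, 31.9]
grip_width: 0.0001
```

At the stop with 32 N. I'll hold while the tin rolls out.

Call:
play_rows:
  travel:
    - [0,0,0.1]
    - [0,0,0]
    - [0,0,0]
    - [0,0,0]
    - [0,0,0]
    - [0,0,0]
  rotation:
    - [0,0,0]
    - [0,0,0]
    - [0,0,0]
    - [0,0,0]
    - [0,0,0]
    - [0,0,0]
  claw: [0,0,0,0,0,0]

```text
time_s: 7.07
position: [0.6018, -0.1632, 0.1188]
tool_rot: [[0.029, -0.157, -0.987], [-0.014, -0.988, 0.156], [-0.999, 0.01, -0.031]]
ft_force: [-1.1, 0.8, 6.5]
grip_width: -0.0
```

```bash
python3 - <<'E'
from h import *
for n in["side"]:
    cv2.imwrite(f"pics/{n}4.png",env.get_image(n)[:,:,::-1])
a=cv2.imread("pics/side4.png")[125:225,260:370];cv2.imwrite("pics/side4c.png",cv2.resize(a,None,fx=6,fy=6,interpolation=cv2.INTER_CUBIC))
E
```

```text
(no output)
```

View pics/side4c.png

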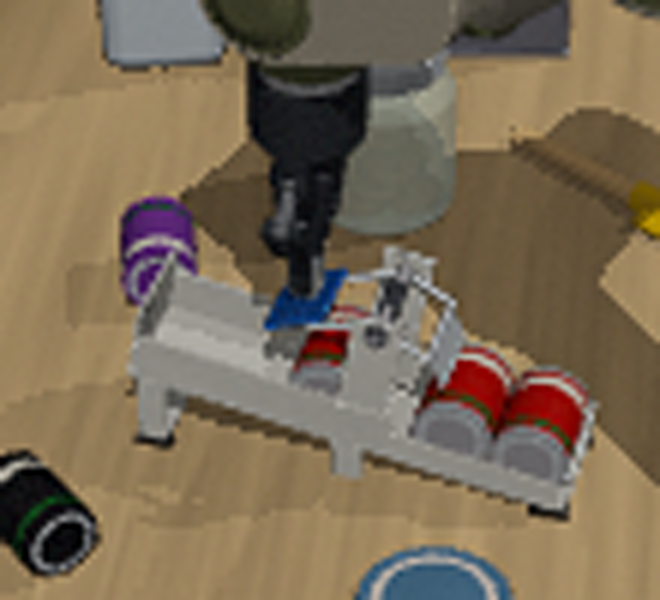

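Two tins are in the tray and the third is held by the bar. Release.

Call:
play_rows:
  travel:
    - [0,0,0]
    - [0,0,0]
    - [0,0,0]
    - [0,0,0]
    - [-0.1,0,1.2]
    - [-0.1,0,1.5]
    - [-0.1,0,1.5]
    - [0,0,1.5]
    - [0,0,1.5]
    - [0,0,1.5]
    - [0,0,1.5]
    - [0,0,0.5]
  rotation:
    - [0,0,0]
    - [0,0,0]
    - [0,0,0]
    - [0,0,0]
    - [0,0,0]
    - [0,0,0]
    - [0,0,0]
    - [0,0,0]
    - [0,0,0]
    - [0,0,0]
    - [0,0,0]
    - [0,0,0]
  claw: [0,0,0,0,0,0,0,0,0,0,0,0]

```text
time_s: 8.12
position: [0.5962, -0.1621, 0.2224]
tool_rot: [[0.021, -0.157, -0.987], [-0.011, -0.988, 0.156], [-1.0, 0.007, -0.023]]
ft_force: [-0.7, -0.3, 0.3]
grip_width: 0.0005
```

Call:
play_rows:
  travel:
    - [0,0,1]
    - [0,0,0]
    - [0,0,0]
    - [0,0,0]
    - [0,0,0]
    - [0,0,0]
    - [0,0,0]
    - [0,0,0]
    - [0,0,0]
    - [0,0,0]
    - [0,0,0]
    - [0,0,0]
  rotation:
    - [0,0,0]
    - [0,0,0]
    - [0,0,0]
    - [0,0,0]
    - [0,0,0]
    - [0,0,0]
    - [0,0,0]
    - [0,0,0]
    - [0,0,0]
    - [0,0,0]
    - [0,0,0]
    - [0,0,0]
  claw: [0,0,0,0,0,0,0,0,0,0,0,0]

```text
time_s: 9.12
position: [0.595, -0.1616, 0.2255]
tool_rot: [[0.013, -0.157, -0.988], [-0.007, -0.988, 0.157], [-1.0, 0.005, -0.014]]
ft_force: [0.0, -0.2, -0.2]
grip_width: -0.0002
```

Call:
play_rows:
  travel:
    - [0,0,0]
    - [0,0,0]
    - [0,0,0]
    - [0,0,0]
    - [0,0,0]
    - [0,0,0]
  rotation:
    - [0,0,0]
    - [0,0,0]
    - [0,0,0]
    - [0,0,0]
    - [0,0,0]
    - [0,0,0]
  claw: [0,0,0,0,0,0]

```text
time_s: 9.62
position: [0.595, -0.1616, 0.2257]
tool_rot: [[0.013, -0.157, -0.988], [-0.007, -0.988, 0.157], [-1.0, 0.005, -0.014]]
ft_force: [0.4, 0.5, 0.6]
grip_width: -0.0002
```

```bash
python3 - <<'E'
from h import *
for n in["side"]:
    cv2.imwrite(f"pics/{n}5.png",env.get_image(n)[:,:,::-1])
cv2.imwrite("pics/side5c.png",cv2.resize(cv2.imread("pics/side5.png")[125:225,260:370],None,fx=6,fy=6,interpolation=cv2.INTER_CUBIC))
E
```

```text
(no output)
```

View pics/side5c.png

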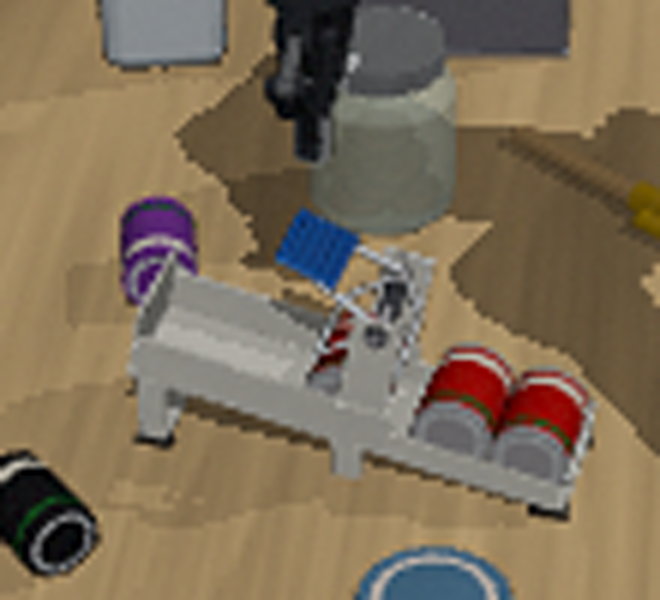

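View pics/side5.png

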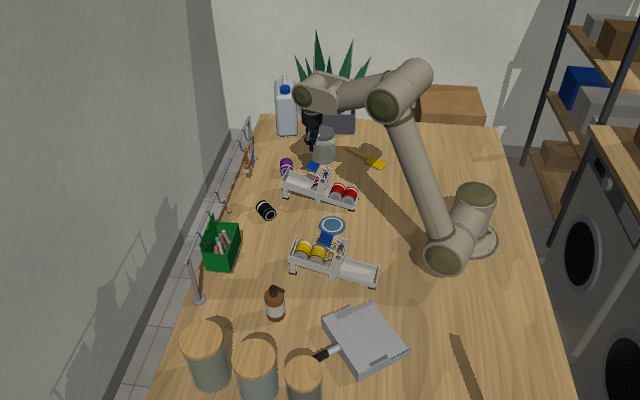

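The final picture shows two red tins in the tray at crop (465,400) and (540,425). The third is behind the gate near (330,355), the paddle is up and everything else is in place.

```bash
python3 -c "
from rig import env
print(env.close_job())"
```

```text
the job is handed in; nothing more can be done
None
```

I pressed the tomato dispenser's paddle to its stop twice with the fingers shut. The end forces were about 28 N and 32 N. I let it spring fully up after each press, backed off 6 to 7 cm above the paddle, and handed the job in at about 9.7 s.

The last side picture shows two red tins lying in the tray and the third behind the shut gate. The paddle is at the same pixels as at the start, and the yellow dispenser and the other items look unmoved. The wrist force read about zero. I took only a side picture at the end, so the final state was not cross-checked from above. No checks failed or disagreed, except that the rack's rear edge looked about 2 cm nearer in the top view than its stated length implied. That did not affect the paddle fit, which agreed to about 2 px in all three cameras.

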